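Cap a game-piece canister and pack it in the three-cell box

ROBOT

A 6-joint arm with a two-finger parallel gripper is mounted at the origin on the work surface. World frame = base frame: x ahead of the robot, y to its left, z up, the work surface at z = 0. Lengths are in m, angles in rad, forces in N, time in s.
With the tool pointing down it reaches from about 0.4 to 0.825 m from the base axis. Payload 7 kg.
Tool frame: the origin (TCP) lies on the centre line of the jaws, within the pads' length; the fingertips stand tip_reach ahead of it and the grasp point (between the pads) is the TCP (tip_reach is the distance from the TCP to the fingertips, in m); z points along the fingers, y is the line along which they close (so a half turn about z gives the same grasp; the last joint's range is limited). The gripper opens to 88 mm and grips with 3 to 60 N. Pads are 19 mm wide; open, the fingers measure 130 mm over their backs; the gripper's body (78 mm by 193 mm) begins 47 mm behind the grasp point.
Start: joints at [0.288, 0.359, 0.012, 0, -1.224, -0.288], TCP at [0.675, -0, 0.246] pointing down, gripper open.
Joint ranges: [-3.07, 3.07], [-1.43, 2.12], [-1.02, 1.25], [-3.03, 1.67], [-3.05, -0], [-3.03, 3.03]. Speed limits (rad/s): [2.39, 2.39, 3.01, 3.14, 3.14, 3.14].

INTERFACE

Orientations are given as [roll, pitch, yaw] about the fixed x, y, z axes, in that order (R = Rz(yaw) Ry(pitch) Rx(roll)).
In Python, from station import get_state, grab_frame, calibration, job_done, find_in, mark_of, tip_reach gives the robot as it stands.
- The arm moves only by the shell command python3 -m handwheel 'ROWS' [OPENING] [FORCE]. ROWS is JSON, a list of rows, each an object with "delta_pos": the shift along the world's x, y, z in units of 30 mm (1.0 is 30 mm), a list of three; "dr": the turn, a rotation vector about the world's x, y, z in degrees, a list of three. In form: [{"delta_pos": [tx, ty, tz], "dr": [rx, ry, rz]}, ...]. A call has 1 to 10 rows; each row shifts and turns the commanded pose from where the row before left it; what a row does not reach is not made up. A row lasts 1/10 s, in which the tool goes at most 50 mm and 8.59 degrees, less where a joint would pass 70% of its speed; a pose out of reach is approached as far as the arm can. A call is refused whole if a number of a shift passes 1 or a number of a turn 8.59, either way. A call with a gripper value outside its range is refused whole. OPENING is the closure, from -1 (fully open) to 1 (shut), set as the call begins (- or left out, the last holds). The fingers move at their own pace and stop on an object; FORCE is the grip in N (left out, the last holds). Time passes only in rows, so rows that do not move let the fingers close. It gives the time, the measured TCP pose, the force, the opening and the grip force at its end, in the units of the state.
- get_state(): the state, without advancing time (a new reading comes with each control period).
- grab_frame(name): name is "scene" or "side" or "wrist"; returns the picture (480x640x3 uint8, red, green, blue); there is no depth.
- calibration(name): a dict with "fx", "fy", "cx", "cy" (pixels), "extrinsics" (4x4, takes a point from world to camera coordinates). Camera axes: x right, y down, z forward; pixel columns grow to the right and rows downward; lengths in m; the calibration is good to about 2 mm. The wrist camera is an equidistant fisheye: a pixel r from the principal point sees the ray r / f radians off the axis. A picture is of the moment at which its call begins: read the wrist's pose just before it. calibration takes no time and is no camera call; for the wrist camera it gives the pose at the moment of the call.
- job_done(): hands the job in; it is judged then, once.
Trained networks look in the newest picture that a camera, given by its name, has taken for a name from the list of things; names that differ only in an ending like _2 or _b are one class to them, and where a whole thing is asked for, a point or a joint stands for the part that bears it (a point fixed in the world has none). Each returns a list of dicts, best first, with "conf" (0 to 1); they miss things now and then, are a little off and sometimes report something else, mostly with a low value. They report only what shows in the picture. A call takes as long as a camera call.
- find_in(camera, query): "location" ([column, row] in pixels, amid what is visible of it).
- mark_of(camera, query): "location" ([column, row] in pixels: a listed point, or the origin of a listed thing).
The state is a dict: "t": time; "q": joint angles; "qd": joint speeds; "joint_efforts": joint torques, N m; "eef_pos": TCP position; "ee_rot": TCP orientation; "force": force on the tool from outside, world axes, zero at the start; "moment": the same for the moment, N m; "width": finger opening in m; "gripper_force": force on a finger pad.
Only numpy, scipy, OpenCV 4.12 (cv2) and the standard library are available. Lean on these libraries where they do the work, as an engineer would, in place of code of your own. Each camera call takes 0.05 s, during which the arm holds its last target. There are 200 camera calls.

TASK

Put the black lid on the open canister where it stands on the bench, so that it is fully down and level all round. Then pack the closed canister, lid still fully on, into the free cell of the tilted three-cell box, standing on the cell's floor and let go. Do not drop the lid or the canister, and leave the two packed canisters, the tape roll and the cutter where they are.

Things in the scene. Friction and masses are not known exactly. Their poses are not given: they have to be found in the camera images.
- canister: Open card canister, kraft brown with blue band, loose, 0.2 kg, upright on the bench. Origin: centre of underside; z: its axis, up. Body 64 mm dia, 110 mm tall; a flat shoulder steps in to a neck 48 mm dia, 13 mm tall (top at 123 mm, edge chamfered). Closed it is 127 mm tall. The lid holds by its weight only: lift the closed canister by its body.
- shoulder (a point): Centre of the canister's shoulder plane, 110 mm above its origin, on its axis: the lid's origin lies here when the lid is fully down.
- lid: Black slip lid, 57 mm outside dia, 17 mm tall, loose, 30 g, lying open side down on the bench. Origin: centre of its open underside; z up through its closed top. Inside 53 mm dia, 13.5 mm deep: it slips over the 48 mm neck with 2.5 mm to spare all round and is fully down when its underside rests on the canister's shoulder. Grip it round its side.
- stand: Blue steel tilt stand, fixed, carrying the box. Origin on the bench under the box; x away from the box's low front edge (away from the robot at yaw 0), y along the row of cells, z up.
- box: Brown card box base fixed in the stand, its open top leaning 25 deg from vertical to the stand's -x. Outer 80 (x) by 232 (y) by 59 mm (z, out of the top); walls, dividers, floor 4 mm. Origin: centre of underside, 42 mm above the bench. Cells at y = -76, 0, 76 mm, each 72 by 72, 55 mm deep; two hold canisters, one is free. Only 12 mm between neighbours: fingers fit at a canister's +x and -x sides.
- slot: The free cell: white paper pad 66 mm square, 1 mm thick (seen only), on the floor of the empty cell. Origin: centre of that floor; z: the cell's axis out of its mouth, 25 deg from vertical; x up the slope; y along the row. A packed canister has its origin here and its z along this z; it has 4 mm clearance all round, may lean a few degrees on a wall, and sticks out 72 mm above the walls.
- packed_a: Closed canister (64 mm dia, 127 mm tall, black lid in one piece with it), loose, in one of the other two cells. Origin: centre of underside; z its axis. Bystander.
- packed_b: The same as packed_a, in the other filled cell. Bystander.
- tape_roll: Roll of brown parcel tape lying flat on the bench, loose, 110 mm dia, 48 mm tall. Origin: centre of underside. Bystander.
- cutter: Yellow box cutter lying on the bench, loose, 149 mm long (x), 24 mm wide, 20 mm high. Origin: underside of the middle of its handle. Bystander.

How it is judged:
On the way:
1. the lid sits fully down and level on the canister while the canister stands upright on the bench (x of lid in the frame of canister between -0.004 and 0.004 m and y of lid in the frame of canister between -0.004 and 0.004 m and z of lid in the frame of canister between 0.107 and 0.1125 m and angle between the z axis of lid and the z axis of canister, either way round below 0.06 rad and angle between canister's own z axis and vertical below 0.08 rad and height (world z) of canister below 0.008 m), for 0.2 s.
At the end, for the whole second after the job is handed in: Canister on the floor of the free cell (origin within 8 mm of the slot's in x, y; z -4 to +8 mm; axis within 0.2 rad), lid fully down and level on it (107 to 112.5 mm above canister origin, within 4 mm in x and y, under 0.06 rad), both released and slower than 0.02 m/s (x of canister in the frame of slot between -0.008 and 0.008 m and y of canister in the frame of slot between -0.008 and 0.008 m and z of canister in the frame of slot between -0.004 and 0.008 m and angle between the z axis of canister and the z axis of slot, either way round below 0.2 rad and x of lid in the frame of canister between -0.004 and 0.004 m and y of lid in the frame of canister between -0.004 and 0.004 m and z of lid in the frame of canister between 0.107 and 0.1125 m and angle between the z axis of lid and the z axis of canister, either way round below 0.06 rad and contact force between the fingers and lid below 0.05 N and contact force between the fingers and canister below 0.05 N and linear speed of each of canister, lid below 0.02 m/s); the robot touches nothing.
It fails at once if the lid is dropped (moving faster than 0.5 m/s while the fingers hold neither it nor the canister) (contact force between the fingers and lid below 0.05 N and contact force between the fingers and canister below 0.05 N and linear speed of lid above 0.5 m/s).
It fails at once if the canister is dropped (moving faster than 0.5 m/s while the fingers hold neither it nor the lid) (contact force between the fingers and lid below 0.05 N and contact force between the fingers and canister below 0.05 N and linear speed of canister above 0.5 m/s).
It fails at once if a packed canister is moved more than 20 mm (distance of any of packed_a, packed_b from where it was at the start of the episode above 0.02 m).
It fails at once if the tape roll or the cutter is moved more than 30 mm (distance of any of tape_roll, cutter from where it was at the start of the episode above 0.03 m).
It also fails if it takes over 61 s, if anything falls off the work surface, if the arm or the gripper's body presses on something with over 40 N, if the wrist force passes 120 N, or if a joint passes its speed limit or range.

## Working session

There is one attempt and no reset: what is moved stays moved. The work goes in short steps, Python scripts to look and compute and a shell command to move; the robot and the scene stay as the last step left them, time stands still between calls to the robot, and variables do not carry over. Pictures are saved under pics/ and viewed, at most 14 in all, crops included, and the job is handed in when it is done.

```bash
mkdir -p pics
cat > h.py <<'E'
import numpy as np, cv2
from station import *
def ray(cam,px,c=None):
    c=c or calibration(cam); E=np.array(c["extrinsics"]); R=E[:3,:3]; o=-R.T@E[:3,3]
    x=(px[0]-c["cx"])/c["fx"]; y=(px[1]-c["cy"])/c["fy"]
    if cam=="wrist":
        r=np.hypot(x,y); s=np.sin(r)/r if r>1e-9 else 1; d=np.array([x*s,y*s,np.cos(r)])
    else: d=np.array([x,y,1.])
    d=R.T@d; return o,d/np.linalg.norm(d)
def atz(cam,px,z,c=None):
    o,d=ray(cam,px,c); return o+d*(z-o[2])/d[2]
def proj(cam,P,c=None):
    c=c or calibration(cam); E=np.array(c["extrinsics"]); p=E[:3,:3]@np.array(P)+E[:3,3]
    if cam=="wrist":
        r=np.hypot(p[0],p[1]); t=np.arctan2(r,p[2]); k=t/max(r,1e-9); return np.array([c["cx"]+c["fx"]*p[0]*k,c["cy"]+c["fy"]*p[1]*k])
    return np.array([c["cx"]+c["fx"]*p[0]/p[2],c["cy"]+c["fy"]*p[1]/p[2]])
def snap(cam,name):
    f=grab_frame(cam); cv2.imwrite(f"pics/{name}.png",f[:,:,::-1]); return f
E
python3 - <<'E'
from h import *
np.set_printoptions(precision=4,suppress=True)
print(get_state(),tip_reach)
Z=dict(canister=0,shoulder=.11,lid=0,stand=0,box=.042,slot=.046,packed_a=.05,tape_roll=0,cutter=0)
for cam in("scene","side","wrist"):
    snap(cam,cam+"0"); c=calibration(cam); E=np.array(c["extrinsics"]); print(cam,c["fx"],-E[:3,:3].T@E[:3,3])
    for q in Z:
        for m in mark_of(cam,q)[:3]: print(cam,q,round(m["conf"],2),np.round(m["location"],1),atz(cam,m["location"],Z[q],c))
E
python3 -c "
import cv2,numpy as np
a=[cv2.imread(f'pics/{n}0.png') for n in('scene','side')]
"
```

```text
{'t': 0.0, 'q': array([ 0.2881,  0.3594,  0.011 , -0.0003, -1.2241, -0.2881]), 'qd': array([-0.0016, -0.002 , -0.0009,  0.0005, -0.0005,  0.0001]), 'joint_efforts': array([ -0.0008, -58.2727,  29.3058,   6.9975,   0.0069,  -0.0002]), 'eef_pos': array([ 0.6745, -0.    ,  0.2446]), 'ee_rot': array([ 3.1399, -0.0002, -1.5709]), 'force': array([0.2675, 0.5724, 0.2477]), 'moment': array([ 0.0474,  0.0013, -0.0089]), 'gripper_force': 0.0, 'width': 0.0879735804589892} 0.019
scene 486.5230259295398 [ 0.8691 -0.5129  0.7246]
scene canister 0.68 [185.2 436. ] [ 0.5725 -0.3607  0.    ]
scene shoulder 0.61 [165.  402.1] [ 0.5664 -0.3606  0.11  ]
scene lid 0.78 [281.9 294.8] [ 0.5686 -0.0723  0.    ]
scene stand 0.91 [335.  195.4] [0.5353 0.2158 0.    ]
scene box 0.67 [333.1 178.3] [0.5268 0.2207 0.042 ]
scene packed_a 0.65 [321.2 198.7] [0.5378 0.1434 0.05  ]
scene packed_a 0.55 [363.2 336.3] [ 0.7456 -0.1128  0.05  ]
scene tape_roll 0.74 [364.6 338.2] [ 0.7401 -0.0854  0.    ]
scene cutter 0.91 [309.1 412.6] [ 0.7179 -0.2446 -0.    ]
side 496.7946741017446 [0.3208 0.57   0.8076]
side canister 0.75 [385.2 169.9] [ 0.5752 -0.363   0.    ]
side shoulder 0.76 [391.4 137.8] [ 0.5674 -0.3487  0.11  ]
side lid 0.67 [339.3 255.6] [ 0.5654 -0.0591  0.    ]
side stand 0.71 [291.2 370.5] [0.5348 0.2184 0.    ]
side box 0.87 [291.3 359.7] [0.5327 0.219  0.042 ]
side slot 0.64 [292.7 356.6] [0.5322 0.2147 0.046 ]
side packed_a 0.9 [269.6 401.9] [0.5273 0.3026 0.05  ]
side packed_a 0.75 [306.3 324.7] [0.5383 0.1508 0.05  ]
side tape_roll 0.58 [274.4 223. ] [ 0.7348 -0.0824  0.    ]
side cutter 0.58 [315.7 182.8] [ 0.71   -0.2439  0.    ]
wrist 371.64829954431775 [ 0.6745 -0.0689  0.3851]
wrist lid 0.86 [413.6 139.5] [ 0.569  -0.0716  0.    ]
```

View pics/scene0.png

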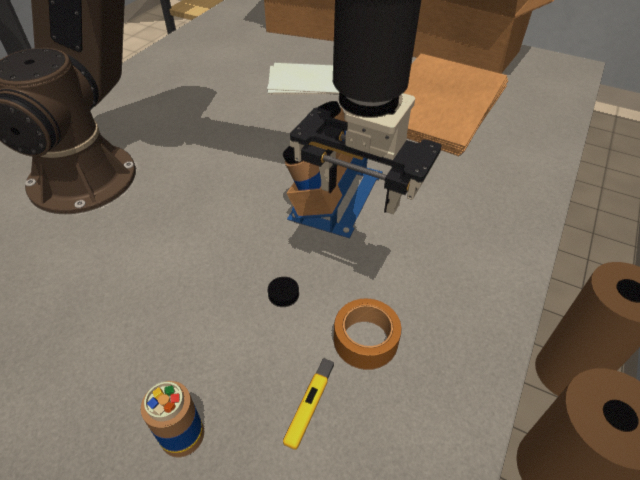

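View pics/side0.png

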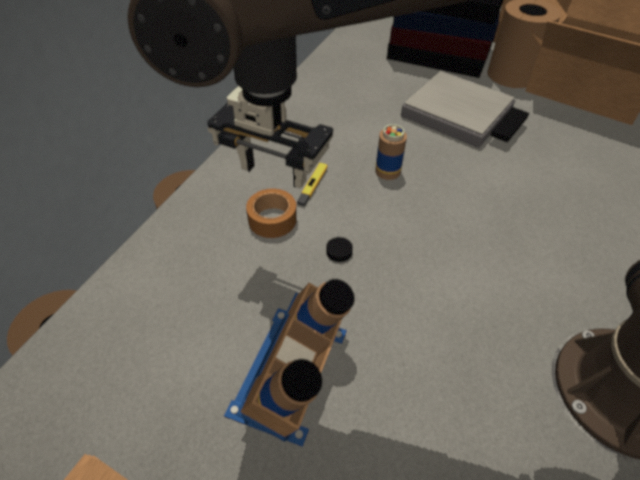

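The free cell is the middle one, around (292,352) in the side view. The canister shows at (390,150) there, and the lid at (283,291) in the scene view. I'm moving above the lid.

```bash
python3 -m handwheel '[{"delta_pos":[-0.7,-0.48,-0.8],"dr":[0,0,0]},{"delta_pos":[-0.7,-0.48,-0.8],"dr":[0,0,0]},{"delta_pos":[-0.7,-0.48,-0.8],"dr":[0,0,0]},{"delta_pos":[-0.7,-0.48,-0.8],"dr":[0,0,0]},{"delta_pos":[-0.7,-0.48,-0.8],"dr":[0,0,0]},{"delta_pos":[0,0,0],"dr":[0,0,0]},{"delta_pos":[0,0,0],"dr":[0,0,0]}]' -1 10
cat > dark.py <<'E'
from h import *
def lid(cam,z,guess,tag):
    # fit the outline of the black lid: match circles top/bottom via silhouette centroid
    c=calibration(cam); f=snap(cam,tag); m=(f.max(2)<45).astype(np.uint8)
    n,l,s,ce=cv2.connectedComponentsWithStats(m); g=proj(cam,list(guess)+[z+.0085],c)
    ok=[i for i in range(1,n) if s[i,4]>150]; i=min(ok,key=lambda i:np.linalg.norm(ce[i]-g)); B=(l==i)
    cen=ce[i]
    # predicted silhouette centroid for a cylinder: iterate
    p=np.array(guess,float); a=np.linspace(0,2*np.pi,48,endpoint=False)
    for _ in range(6):
        P=[proj(cam,[p[0]+.0285*np.cos(t),p[1]+.0285*np.sin(t),h],c) for t in a for h in(z,z+.017)]
        M=cv2.moments(cv2.convexHull(np.float32(P))); q=np.array([M["m10"],M["m01"]])/M["m00"]
        p+= (atz(cam,cen,z+.0085,c)-atz(cam,q,z+.0085,c))[:2]
    print(cam,"lid",np.round(p,4),"area",s[i,4],"pred",round(M["m00"]),"px",np.round(cen,1)); return p
E
python3 - <<'E'
from dark import *
np.set_printoptions(precision=4,suppress=True)
for cam in("wrist","scene","side"):
    lid(cam,0,(.568,-.071),cam+"1")
    c=calibration(cam)
    for q,z in dict(canister=0,shoulder=.11,lid=0,stand=0,box=.042,slot=.046,packed_a=.045).items():
        for m in mark_of(cam,q)[:3]: print(cam,q,round(m["conf"],2),np.round(m["location"],1),atz(cam,m["location"],z,c))
a=[cv2.imread(f'pics/{n}1.png') for n in('scene','side','wrist')]
x=cv2.resize(a[0][100:260,240:440],(400,320)); y=cv2.resize(a[1][260:460,200:400],(400,400))
o=np.zeros((600,800,3),np.uint8); o[:320,:400]=x; o[:400,400:]=y; o[320:560,:320]=cv2.resize(a[2],(320,240)); cv2.imwrite('pics/m1.png',o)
print(get_state()["eef_pos"],get_state()["ee_rot"])
E
```

```text
t: 2.2
eef_pos: [0.5699, -0.0724, 0.1256]
ee_rot: [3.141, -0.0, -1.571]
force: [0.9, 0.3, -0.2]
width: 0.0876
gripper_force: 0.0
wrist lid [ 0.5684 -0.0633] area 3630 pred 5210 px [314.4 249.8]
wrist lid 0.8 [312.7 234.6] [ 0.5709 -0.0715  0.    ]
wrist box 0.27 [308.4 234.9] [ 0.5735 -0.0823  0.042 ]
scene lid [ 0.5696 -0.0688] area 740 pred 792 px [283.1 291. ]
scene canister 0.58 [186.4 437.3] [ 0.5753 -0.3614  0.    ]
scene canister 0.21 [363.9 338.6] [ 0.7393 -0.0867  0.    ]
scene shoulder 0.71 [164.3 402.9] [ 0.5663 -0.3619  0.11  ]
scene lid 0.83 [281.1 293.2] [ 0.5655 -0.0699  0.    ]
scene stand 0.58 [336.  196.6] [0.5389 0.2133 0.    ]
scene box 0.75 [334.8 180.1] [0.5327 0.2171 0.042 ]
scene packed_a 0.55 [321.1 200.4] [0.5375 0.1436 0.045 ]
side lid [ 0.5706 -0.0671] area 473 pred 574 px [338.8 249.7]
side canister 0.64 [385.1 173.5] [ 0.5707 -0.35   -0.    ]
side canister 0.49 [292.2 356.5] [ 0.5458  0.1935 -0.    ]
side shoulder 0.67 [393.4 137.5] [ 0.5636 -0.3518  0.11  ]
side lid 0.76 [340.7 253. ] [ 0.5656 -0.067  -0.    ]
side stand 0.79 [292.1 371.5] [0.5325 0.2194 0.    ]
side box 0.83 [292.1 359.8] [0.5314 0.2186 0.042 ]
side slot 0.96 [292.4 355.5] [0.5336 0.2131 0.046 ]
side packed_a 0.68 [269.1 403.2] [0.5284 0.303  0.045 ]
side packed_a 0.56 [306.3 324. ] [0.5403 0.1467 0.045 ]
[ 0.57   -0.072   0.1256] [ 3.1416 -0.     -1.5708]
```

View pics/m1.png

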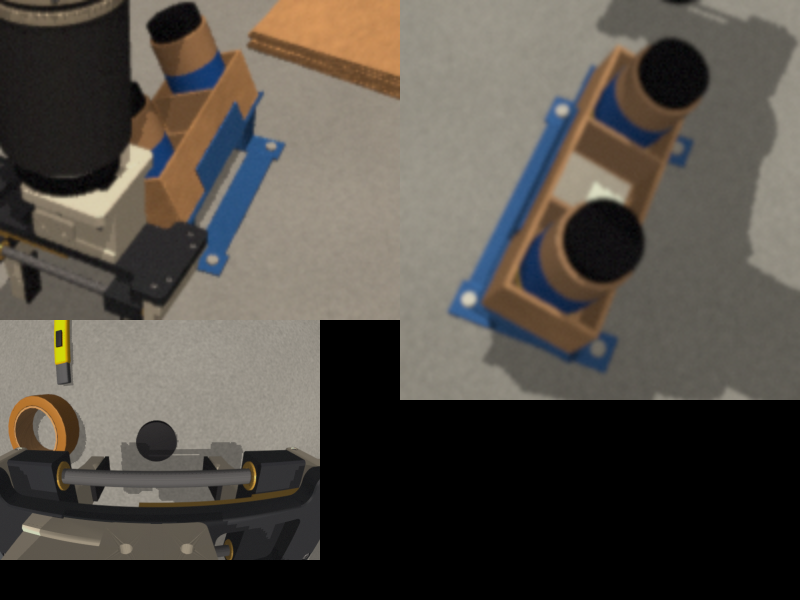

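```bash
sed -i 's/def lid(cam,z,guess,tag):/def lid(cam,z,guess,tag,th=45,sub=1):/; s/f=snap(cam,tag)/f=snap(cam,tag) if sub else cv2.imread(f"pics\/{tag}.png")/; s/<45)/<th)/' dark.py
python3 - <<'E'
from dark import *
for th in(55,65,75,85): lid("wrist",0,(.57,-.071),"wrist1",th,0)
E
```

```text
wrist lid [ 0.5699 -0.0689] area 5111 pred 5273 px [312.5 241.9]
wrist lid [ 0.5699 -0.0689] area 5160 pred 5273 px [312.5 241.9]
wrist lid [ 0.5699 -0.0688] area 5230 pred 5273 px [312.5 242. ]
wrist lid [ 0.5699 -0.0688] area 5280 pred 5273 px [312.5 242. ]
```

```bash
python3 -m handwheel '[{"delta_pos":[0,0.1,-0.8],"dr":[0,0,0]},{"delta_pos":[0,0,-0.8],"dr":[0,0,0]},{"delta_pos":[0,0,-0.8],"dr":[0,0,0]},{"delta_pos":[0,0,-0.7],"dr":[0,0,0]},{"delta_pos":[0,0,-0.25],"dr":[0,0,0]},{"delta_pos":[0,0,0],"dr":[0,0,0]},{"delta_pos":[0,0,0],"dr":[0,0,0]}]' -1 10
python3 -m handwheel '[{"delta_pos":[0,0,0],"dr":[0,0,0]},{"delta_pos":[0,0,0],"dr":[0,0,0]},{"delta_pos":[0,0,0],"dr":[0,0,0]},{"delta_pos":[0,0,0],"dr":[0,0,0]},{"delta_pos":[0,0,0],"dr":[0,0,0]},{"delta_pos":[0,0,0],"dr":[0,0,0]}]' 1 10
```

```text
t: 4.1
eef_pos: [0.5706, -0.069, 0.0258]
ee_rot: [-3.141, -0.0, -1.57]
force: [0.5, -0.6, 0.4]
width: 0.0877
gripper_force: 0.0
t: 4.7
eef_pos: [0.5701, -0.069, 0.0254]
ee_rot: [-3.141, -0.0, -1.571]
force: [-0.1, 0.2, 3.5]
width: 0.0567
gripper_force: 10.0
```

```bash
python3 -m handwheel '[{"delta_pos":[0,0,0.3],"dr":[0,0,0]},{"delta_pos":[0,0,0.7],"dr":[0,0,0]},{"delta_pos":[0,0,1],"dr":[0,0,0]},{"delta_pos":[0,-0.5,1],"dr":[0,0,0]},{"delta_pos":[0,-0.9,1],"dr":[0,0,0]},{"delta_pos":[0,-0.9,1],"dr":[0,0,0]},{"delta_pos":[0,-0.9,0.6],"dr":[0,0,0]},{"delta_pos":[0,-0.9,0],"dr":[0,0,0]},{"delta_pos":[0,-0.9,0],"dr":[0,0,0]},{"delta_pos":[0,-0.7,0],"dr":[0,0,0]}]'
python3 -m handwheel '[{"delta_pos":[0,-0.3,0],"dr":[0,0,0]},{"delta_pos":[0,0,0],"dr":[0,0,0]},{"delta_pos":[0,0,0],"dr":[0,0,0]},{"delta_pos":[0,0,0],"dr":[0,0,0]}]'
python3 - <<'E'
from h import *
np.set_printoptions(precision=4,suppress=True)
print(get_state()["eef_pos"],get_state()["ee_rot"])
for cam in("wrist","scene","side"):
    c=calibration(cam); snap(cam,cam+"2")
    for q,z in dict(canister=0,shoulder=.11,lid=.17,stand=0,box=.042,slot=.046,packed_a=.045).items():
        for m in mark_of(cam,q)[:3]: print(cam,q,round(m["conf"],2),np.round(m["location"],1),atz(cam,m["location"],z,c))
E
```

```text
t: 5.7
eef_pos: [0.5696, -0.2414, 0.1938]
ee_rot: [-3.141, 0.0, -1.571]
force: [0.1, 1.0, 0.3]
width: 0.057
gripper_force: 10.0
t: 6.1
eef_pos: [0.57, -0.2482, 0.1932]
ee_rot: [-3.142, 0.0, -1.57]
force: [0.9, -0.4, -1.0]
width: 0.057
gripper_force: 10.0
[ 0.57   -0.2482  0.1932] [-3.1415  0.0001 -1.57  ]
wrist canister 0.73 [313.8  92.2] [ 0.5689 -0.3598  0.    ]
wrist shoulder 0.82 [320.6  67.6] [ 0.5652 -0.3608  0.11  ]
wrist lid 0.86 [309.9 285. ] [ 0.5711 -0.25    0.17  ]
wrist slot 0.69 [319.5  66.5] [ 0.5647 -0.3743  0.046 ]
scene canister 0.68 [186.4 436.1] [ 0.5742 -0.36    0.    ]
scene shoulder 0.78 [164.5 403.7] [ 0.5673 -0.3626  0.11  ]
scene shoulder 0.4 [365.4 337.3] [ 0.7601 -0.1484  0.11  ]
scene lid 0.96 [210.7 313.3] [ 0.5692 -0.2475  0.17  ]
scene stand 0.93 [335.9 195.3] [0.5369 0.2171 0.    ]
scene stand 0.18 [211.8 316.8] [ 0.4834 -0.1712  0.    ]
scene packed_a 0.94 [323.  199.5] [0.5397 0.1478 0.045 ]
side canister 0.58 [387.  169.5] [ 0.5717 -0.3664  0.    ]
side shoulder 0.72 [391.4 135.4] [ 0.5705 -0.3573  0.11  ]
side shoulder 0.25 [267.8 399.8] [0.5149 0.3221 0.11  ]
side lid 0.92 [378.1 141. ] [ 0.5674 -0.2471  0.17  ]
side stand 0.9 [293.6 374. ] [0.528  0.2224 0.    ]
side box 0.58 [294.8 361.2] [0.5261 0.2189 0.042 ]
side packed_a 0.86 [270.1 401.7] [0.5282 0.3002 0.045 ]
```

View pics/wrist2.png

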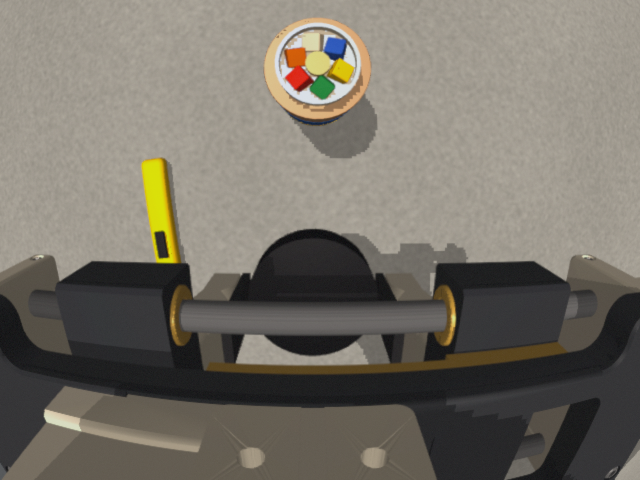

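Run:
```python
from dark import *
from scipy.optimize import least_squares
f=cv2.imread("pics/wrist2.png"); hsv=cv2.cvtColor(f,cv2.COLOR_BGR2HSV); c=calibration("wrist")
m=((hsv[:,:,0]>5)&(hsv[:,:,0]<20)&(hsv[:,:,1]>80)&(hsv[:,:,2]>120)).astype(np.uint8); m[140:]=0; m[:,:230]=0; m[:,400:]=0
# outline: angular outer edge from centre, use upper/side edge of shoulder disc
def circ(p,z,r):
    a=np.linspace(0,2*np.pi,72,endpoint=False); return np.array([proj("wrist",[p[0]+r*np.cos(t),p[1]+r*np.sin(t),z],c) for t in a])
ys,xs=np.nonzero(m); print(len(xs),xs.min(),xs.max(),ys.min(),ys.max())
h=cv2.convexHull(np.int32(np.c_[xs,ys])); h=h[:,0].astype(float); h=h[h[:,1]<100]
def res(p):
    W=np.array([atz("wrist",u,.11,c)[:2] for u in h]); return np.hypot(*(W-p[:2]).T)-p[2]
r=least_squares(res,[.567,-.36,.032],loss="soft_l1",f_scale=.0005); print("shoulder",r.x,"rms",np.std(res(r.x)))
w=((hsv[:,:,1]<40)&(hsv[:,:,2]>190)).astype(np.uint8); w[140:]=0; ys,xs=np.nonzero(w); k=(xs>260)&(xs<380)&(ys>15)&(ys<115); h=cv2.convexHull(np.int32(np.c_[xs[k],ys[k]]))[:,0].astype(float)
W=np.array([atz("wrist",u,.123,c)[:2] for u in h]); r=least_squares(lambda p:np.hypot(*(W-p[:2]).T)-p[2],[.567,-.36,.024],loss="soft_l1",f_scale=.0005); print("neck",r.x)
for th in(60,75): lid("wrist",.168,(.57,-.248),"wrist2",th,0)
o=f[0:140,220:420].copy(); print(np.round(proj("wrist",[.57,-.248,.185],c)))
# lid rear-side visible arc: silhouette far edge rows 225..300
g=f.max(2)<60; L=[(np.nonzero(g[:,x][200:280])[0][0]+200) for x in range(270,362)]
P=np.array([(x,y) for x,y in zip(range(270,362),L)],float)
W=np.array([atz("wrist",u,.168,c)[:2] for u in P]);r=least_squares(lambda p:np.hypot(*(W-p[:2]).T)-.0285,[.57,-.248],loss="soft_l1",f_scale=.0005);print("lid lower-rim fit",r.x,np.std(r.fun))
W=np.array([atz("wrist",u,.185,c)[:2] for u in P]);r=least_squares(lambda p:np.hypot(*(W-p[:2]).T)-.0285,[.57,-.248],loss="soft_l1",f_scale=.0005);print("lid top-rim fit",r.x,np.std(r.fun))
```

```text
2922 264 370 18 118
shoulder [ 0.56708448 -0.36227212  0.03175615] rms 5.557808931679933e-05
neck [ 0.56713728 -0.36250823  0.02395596]
wrist lid [ 0.5698 -0.2585] area 8943 pred 13442 px [312.5 274.9]
wrist lid [ 0.5697 -0.2222] area 1442 pred 11101 px [312.7 342.6]
[312. 304.]
lid lower-rim fit [ 0.56967983 -0.24885434] 0.00015597962154982603
lid top-rim fit [ 0.5698436  -0.25278324] 0.00034601674788818263
```

```bash
python3 -m handwheel '[{"delta_pos":[-0.09,-0.5,0],"dr":[0,0,0]},{"delta_pos":[0,-0.9,0],"dr":[0,0,0]},{"delta_pos":[0,-0.9,0],"dr":[0,0,0]},{"delta_pos":[0,-0.9,0],"dr":[0,0,0]},{"delta_pos":[0,-0.58,0],"dr":[0,0,0]},{"delta_pos":[0,0,-0.5],"dr":[0,0,0]},{"delta_pos":[0,0,-0.5],"dr":[0,0,0]},{"delta_pos":[0,0,0],"dr":[0,0,0]},{"delta_pos":[0,0,0],"dr":[0,0,0]},{"delta_pos":[0,0,0],"dr":[0,0,0]}]'
python3 - <<'E'
from h import *
s=get_state();print(s["eef_pos"],s["ee_rot"],s["force"]); a=snap("side","side3"); b=snap("scene","scene3")
o=np.zeros((400,800,3),np.uint8); o[:,:400]=cv2.resize(a[80:200,330:450],(400,400)); o[:,400:]=cv2.resize(b[350:480,110:240],(400,400)); cv2.imwrite("pics/m3.png",o[:,:,::-1])
E
```

```text
t: 8.3
eef_pos: [0.5678, -0.3619, 0.1636]
ee_rot: [-3.141, -0.0, -1.57]
force: [0.5, 0.3, 0.1]
width: 0.057
gripper_force: 10.0
[ 0.56775051 -0.36191571  0.16356618] [-3.14110779e+00 -4.11032346e-04 -1.56963443e+00] [0.49936966 0.3035915  0.05475882]
```

View pics/m3.png

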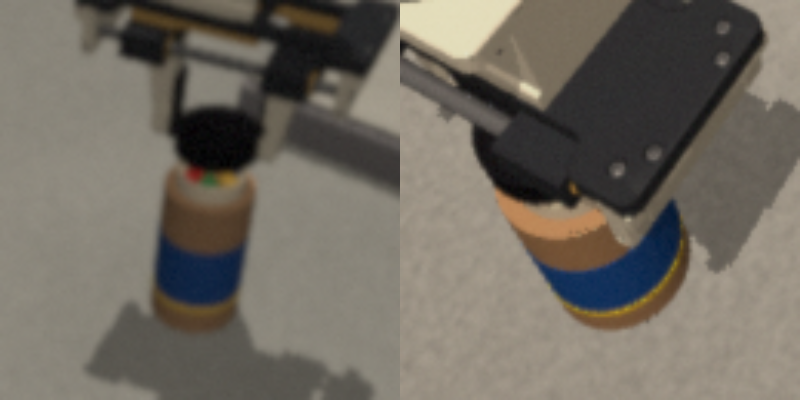

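The lid hangs centred above the neck in both views, so I'm lowering it.

```bash
python3 -m handwheel '[{"delta_pos":[-0.01,0,-0.2],"dr":[0,0,0]},{"delta_pos":[0,0,-0.2],"dr":[0,0,0]},{"delta_pos":[0,0,-0.2],"dr":[0,0,0]},{"delta_pos":[0,0,-0.15],"dr":[0,0,0]},{"delta_pos":[0,0,-0.1],"dr":[0,0,0]},{"delta_pos":[0,0,-0.05],"dr":[0,0,0]},{"delta_pos":[0,0,0],"dr":[0,0,0]},{"delta_pos":[0,0,0],"dr":[0,0,0]}]'
```

```text
t: 9.2
eef_pos: [0.5671, -0.3625, 0.1362]
ee_rot: [-3.141, -0.0, -1.571]
force: [-0.3, -0.1, -0.4]
width: 0.0575
gripper_force: 10.0
```

```bash
python3 -m handwheel '[{"delta_pos":[0,0,-0.03],"dr":[0,0,0]},{"delta_pos":[0,0,0],"dr":[0,0,0]},{"delta_pos":[0,0,0],"dr":[0,0,0]}]'
```

```text
t: 9.5
eef_pos: [0.5671, -0.3625, 0.1354]
ee_rot: [-3.141, -0.0, -1.571]
force: [0.8, -0.3, 0.5]
width: 0.0571
gripper_force: 10.0
```

```bash
python3 -m handwheel '[{"delta_pos":[0,0,0],"dr":[0,0,0]},{"delta_pos":[0,0,0],"dr":[0,0,0]},{"delta_pos":[0,0,0],"dr":[0,0,0]},{"delta_pos":[0,0,0],"dr":[0,0,0]},{"delta_pos":[0,0,0.3],"dr":[0,0,0]},{"delta_pos":[0,0,0.8],"dr":[0,0,0]},{"delta_pos":[0,0.5,1],"dr":[0,0,0]},{"delta_pos":[0,1,0],"dr":[0,0,0]},{"delta_pos":[0,0.5,0],"dr":[0,0,0]},{"delta_pos":[0,0,0],"dr":[0,0,0]}]' -1
python3 -m handwheel '[{"delta_pos":[0,0,0],"dr":[0,0,0]},{"delta_pos":[0,0,0],"dr":[0,0,0]}]'
python3 - <<'E'
from dark import *
np.set_printoptions(precision=4,suppress=True)
s=get_state();print(s["eef_pos"])
lid("side",.11,(.567,-.362),"side4"); lid("scene",.11,(.567,-.362),"scene4")
for th in(45,60): lid("wrist",.11,(.567,-.362),"wrist4",th)
c=calibration("wrist")
for q,z in dict(canister=0,shoulder=.11,lid=.11).items():
    for m in mark_of("wrist",q)[:2]: print(q,round(m["conf"],2),atz("wrist",m["location"],z,c))
a=cv2.imread("pics/side4.png");b=cv2.imread("pics/scene4.png");w=cv2.imread("pics/wrist4.png")
o=np.zeros((600,800,3),np.uint8); o[:300,:300]=cv2.resize(a[80:200,330:450],(300,300)); o[300:,:300]=cv2.resize(b[350:480,110:240],(300,300)); o[:375,300:]=cv2.resize(w,(500,375)); cv2.imwrite("pics/m4.png",o)
E
```

```text
t: 10.5
eef_pos: [0.567, -0.3007, 0.1989]
ee_rot: [-3.141, 0.0, -1.569]
force: [0.2, -0.7, -0.1]
width: 0.0875
gripper_force: 0.0
t: 10.7
eef_pos: [0.5668, -0.3029, 0.1979]
ee_rot: [3.141, -0.0, -1.571]
force: [0.2, 0.4, -0.3]
width: 0.0878
gripper_force: 0.0
[ 0.5668 -0.3029  0.1979]
side lid [ 0.5677 -0.3621] area 359 pred 441 px [393.7 131.7]
scene lid [ 0.5669 -0.3627] area 1636 pred 1760 px [162.5 401.3]
wrist lid [ 0.6353 -0.2772] area 480 pred 6138 px [208.3 289.8]
wrist lid [ 0.5632 -0.3571] area 5331 pred 7842 px [318.3 165.5]
lid 0.96 [ 0.5692 -0.3652  0.11  ]
```

View pics/m4.png

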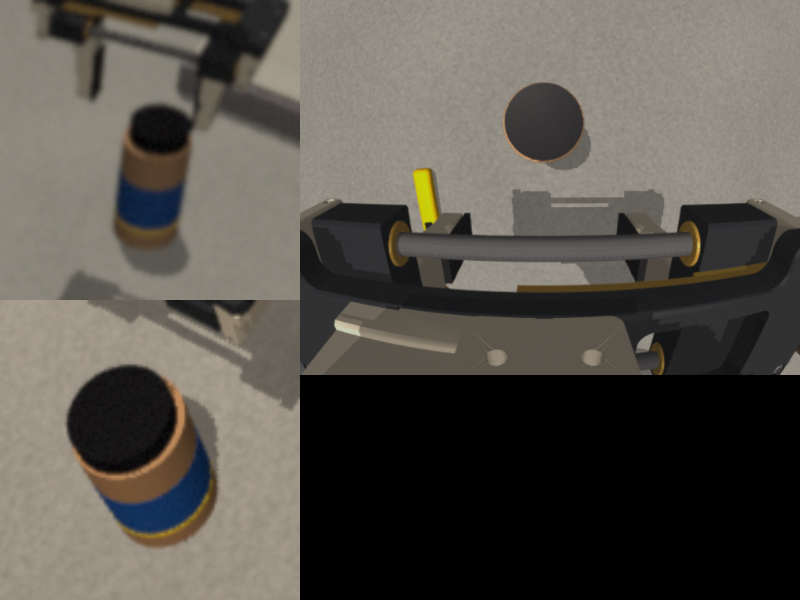

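The lid is down, with the thin kraft ring even all round it in the wrist view. Next I grasp the body.

```bash
python3 -m handwheel '[{"delta_pos":[0,-1,0],"dr":[0,0,0]},{"delta_pos":[0,-0.98,0],"dr":[0,0,0]},{"delta_pos":[0,0,0],"dr":[0,0,0]},{"delta_pos":[0.01,0,-0.9],"dr":[0,0,0]},{"delta_pos":[0,0,-0.9],"dr":[0,0,0]},{"delta_pos":[0,0,-0.9],"dr":[0,0,0]},{"delta_pos":[0,0,-0.7],"dr":[0,0,0]},{"delta_pos":[0,0,-0.4],"dr":[0,0,0]},{"delta_pos":[0,0,0],"dr":[0,0,0]},{"delta_pos":[0,0,0],"dr":[0,0,0]}]'
python3 -m handwheel '[{"delta_pos":[0,0,0],"dr":[0,0,0]},{"delta_pos":[0,0,0],"dr":[0,0,0]},{"delta_pos":[0,0,0],"dr":[0,0,0]},{"delta_pos":[0,0,0],"dr":[0,0,0]},{"delta_pos":[0,0,0],"dr":[0,0,0]},{"delta_pos":[0,0,0],"dr":[0,0,0]}]' 1 25
```

```text
t: 12.05
eef_pos: [0.5678, -0.362, 0.0849]
ee_rot: [-3.141, -0.001, -1.57]
force: [-0.6, -0.4, 0.4]
width: 0.0875
gripper_force: 0.0
t: 12.65
eef_pos: [0.5675, -0.3619, 0.0848]
ee_rot: [-3.141, -0.0, -1.571]
force: [-2.5, 0.8, 5.7]
width: 0.0638
gripper_force: 25.0
```

```bash
python3 -m handwheel '[{"delta_pos":[0,0,0.2],"dr":[0,0,0]},{"delta_pos":[0,0,0.4],"dr":[0,0,0]},{"delta_pos":[0,0,0.7],"dr":[0,0,0]},{"delta_pos":[0,0,0.8],"dr":[0,0,0]},{"delta_pos":[0,0.2,0.9],"dr":[0,0,0]},{"delta_pos":[0,0.4,0.9],"dr":[0,0,0]},{"delta_pos":[0,0.6,0.9],"dr":[0,0,0]},{"delta_pos":[0,0.7,0.9],"dr":[0,0,0]},{"delta_pos":[0,0.8,0.7],"dr":[0,0,0]},{"delta_pos":[0,0.8,0.5],"dr":[0,0,0]}]'
python3 -m handwheel '[{"delta_pos":[0,0.9,0.3],"dr":[0,0,0]},{"delta_pos":[0,0.9,0],"dr":[0,0,0]},{"delta_pos":[0,0.9,0],"dr":[0,0,0]},{"delta_pos":[0,0.9,0],"dr":[0,0,0]},{"delta_pos":[0,0.9,0],"dr":[0,0,0]},{"delta_pos":[0,0.9,0],"dr":[0,0,0]},{"delta_pos":[0,0.9,0],"dr":[0,0,0]},{"delta_pos":[0,0.9,0],"dr":[0,0,0]},{"delta_pos":[0,0.9,0],"dr":[0,0,0]},{"delta_pos":[0,0.9,0],"dr":[0,0,0]}]'
python3 -m handwheel '[{"delta_pos":[0,0.9,0],"dr":[0,0,0]},{"delta_pos":[-0.2,0.9,0],"dr":[0,0,0]},{"delta_pos":[-0.3,0.9,0],"dr":[0,0,0]},{"delta_pos":[-0.3,0.9,0],"dr":[0,0,0]},{"delta_pos":[-0.3,0.9,0],"dr":[0,0,0]},{"delta_pos":[-0.2,0.9,0],"dr":[0,0,0]},{"delta_pos":[0,0.6,0],"dr":[0,0,0]},{"delta_pos":[0,0.3,0],"dr":[0,0,0]},{"delta_pos":[0,0,0],"dr":[0,0,0]},{"delta_pos":[0,0,0],"dr":[0,0,0]}]'
python3 - <<'E'
from h import *
np.set_printoptions(precision=4,suppress=True)
s=get_state();print(s["eef_pos"])
for cam in("wrist","side","scene"):
    c=calibration(cam); snap(cam,cam+"5")
    for q,z in dict(slot=.046,box=.042,stand=0,packed_a=.045).items():
        for m in mark_of(cam,q)[:3]: print(cam,q,round(m["conf"],2),np.round(m["location"],1),atz(cam,m["location"],z,c))
E
```

```text
t: 13.65
eef_pos: [0.5673, -0.2561, 0.2936]
ee_rot: [-3.14, -0.0, -1.571]
force: [0.7, -0.0, -1.8]
width: 0.0638
gripper_force: 25.0
t: 14.65
eef_pos: [0.5668, 0.0143, 0.3008]
ee_rot: [-3.141, 0.0, -1.571]
force: [-0.6, -0.4, -3.4]
width: 0.0638
gripper_force: 25.0
t: 15.65
eef_pos: [0.5284, 0.2016, 0.3001]
ee_rot: [3.141, -0.001, -1.571]
force: [0.3, 0.7, -2.9]
width: 0.0637
gripper_force: 25.0
[0.5284 0.2016 0.3001]
wrist slot 0.74 [304.4 150.6] [0.5368 0.144  0.046 ]
wrist packed_a 0.92 [305.2 152.2] [0.536  0.1457 0.045 ]
wrist packed_a 0.7 [310.2 253.5] [0.531  0.2572 0.045 ]
side slot 0.9 [290.4 353.6] [0.5383 0.2114 0.046 ]
side box 0.73 [291.  357.6] [0.535  0.2158 0.042 ]
side stand 0.56 [290.1 372.6] [0.5347 0.2228 0.    ]
side packed_a 0.8 [308.9 321.7] [0.5383 0.1404 0.045 ]
side packed_a 0.79 [271.4 399.5] [0.5281 0.2961 0.045 ]
scene box 0.65 [335.  178.6] [0.5309 0.2218 0.042 ]
scene stand 0.8 [335.5 194.4] [0.5348 0.2193 0.    ]
scene packed_a 0.77 [321.7 200.1] [0.5382 0.145  0.045 ]
scene packed_a 0.67 [335.2 111.1] [0.4182 0.4515 0.045 ]
```

View pics/wrist5.png

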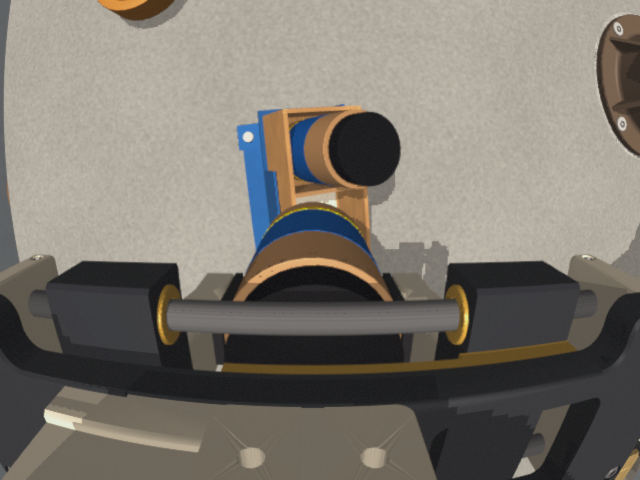

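```bash
python3 -m handwheel '[{"delta_pos":[0,0.4,0],"dr":[0,0,0]},{"delta_pos":[0,0.8,0],"dr":[0,0,0]},{"delta_pos":[0,0.9,0],"dr":[0,0,0]},{"delta_pos":[0,0.9,0],"dr":[0,0,0]},{"delta_pos":[0,0.7,0],"dr":[0,0,0]},{"delta_pos":[0,0.3,0],"dr":[0,0,0]},{"delta_pos":[0,0,0],"dr":[0,0,0]},{"delta_pos":[0,0,0],"dr":[0,0,0]},{"delta_pos":[0,0,0],"dr":[0,0,0]}]'
python3 - <<'E'
from h import *
import json
np.set_printoptions(precision=4,suppress=True)
s=get_state();print(s["eef_pos"])
for cam in("wrist",):
    c=calibration(cam); f=snap(cam,cam+"6"); np.save("c6.npy",c,allow_pickle=True)
    for q,z in dict(slot=.046,box=.042,stand=0,packed_a=.045).items():
        for m in mark_of(cam,q)[:3]: print(cam,q,round(m["conf"],2),np.round(m["location"],1),atz(cam,m["location"],z,c))
cv2.imwrite("pics/m6.png",cv2.resize(f[50:290,200:460],(780,720))[:600,:,::-1])
E
```

```text
t: 17.3
eef_pos: [0.5283, 0.3214, 0.3003]
ee_rot: [-3.142, -0.0, -1.571]
force: [-0.5, -0.4, -2.0]
width: 0.0636
gripper_force: 25.0
[0.5283 0.3214 0.3003]
wrist slot 0.59 [310.6 104.8] [0.5303 0.2153 0.046 ]
wrist box 0.9 [308.4 110.5] [0.5326 0.2211 0.042 ]
wrist box 0.6 [309.  108.2] [0.532  0.2186 0.042 ]
wrist stand 0.58 [309.1 112.6] [0.5323 0.2203 0.    ]
wrist packed_a 0.65 [315.4 180. ] [0.5253 0.2954 0.045 ]
wrist packed_a 0.57 [305.   40.5] [0.5361 0.1444 0.045 ]
wrist packed_a 0.34 [309.6 335.3] [0.5321 0.4818 0.045 ]
```

View pics/m6.png

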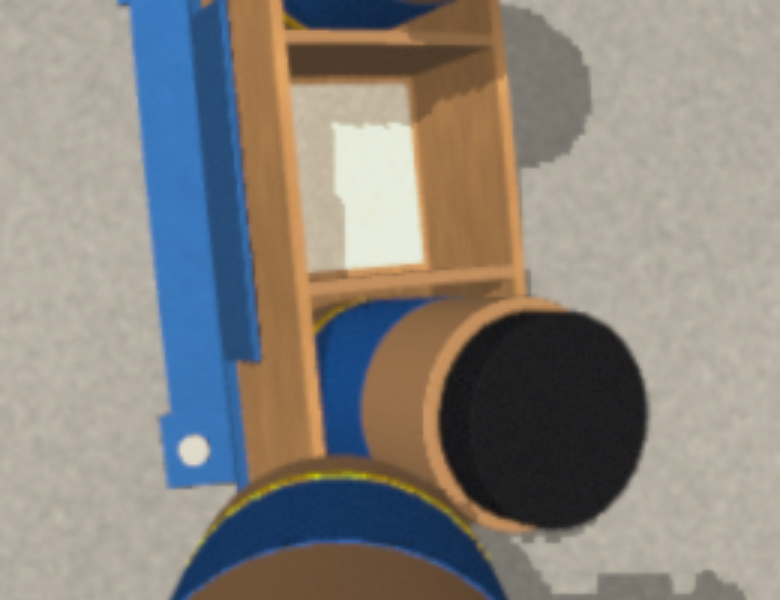

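```bash
cat > fit.py <<'E'
from h import *
from scipy.optimize import least_squares
from scipy.spatial.transform import Rotation as Ro
c=np.load("c6.npy",allow_pickle=True).item()
def T(p,L):
    R=Ro.from_euler("z",p[2])*Ro.from_euler("y",-25,degrees=True); return R.apply(np.atleast_2d(L)+[0,0,.004])+[p[0],p[1],.042]
L=np.array([[36,-36,55],[-36,-36,55],[-36,36,55],[36,36,55]])/1e3
U=np.array([[290,46],[492,47],[513,266],[310,280]])/3+[200,50]
r=least_squares(lambda p:np.ravel([proj("wrist",q,c) for q in T(p,L)]-U),[.532,.217,.07])
E
python3 - <<'E'
from fit import *
np.set_printoptions(precision=4,suppress=True)
print(r.x,r.fun); p=r.x
R=(Ro.from_euler("z",p[2])*Ro.from_euler("y",-25,degrees=True))
print("slot",T(p,[0,0,0]),"z",R.apply([0,0,1]))
def draw(cam,cc,name,box,k):
    f=cv2.imread(f"pics/{name}.png"); x0,y0,x1,y1=box; o=cv2.resize(f[y0:y1,x0:x1],None,fx=k,fy=k)
    def poly(P,col): cv2.polylines(o,[np.int32(np.round((np.array([proj(cam,q,cc) for q in P])-[x0,y0])*k))],True,col,1)
    for y in(-.076,0,.076):
        poly(T(p,L+[0,y,0]),(0,255,0))
    poly(T(p,np.array([[36,-36,0],[-36,-36,0],[-36,36,0],[36,36,0]])/1e3),(0,0,255))
    a=np.linspace(0,6.28,40)
    for y in(-.076,.076): poly(T(p,np.c_[.0285*np.cos(a),y+.0285*np.sin(a),.127+0*a]),(255,255,0))
    return o
a=draw("wrist",c,"wrist6",(220,20,430,240),2); b=draw("side",None,"side1",(220,270,370,450),2.4)
o=np.zeros((460,800,3),np.uint8); o[:a.shape[0],:a.shape[1]]=a; o[:b.shape[0],a.shape[1]:a.shape[1]+b.shape[1]]=b; cv2.imwrite("pics/m7.png",o)
E
```

```text
[0.532  0.2199 0.0892] [-1.0305 -0.9082  0.952   0.096   0.4158 -0.1094 -0.2079  0.884 ]
slot [[0.5303 0.2197 0.0456]] z [-0.4209 -0.0376  0.9063]
```

View pics/m7.png

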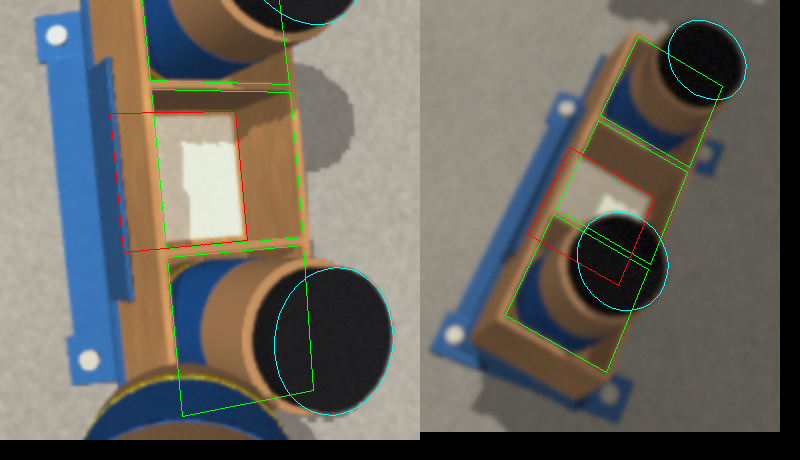

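```bash
python3 - <<'E'
from fit import *
a,b=[atz("wrist",np.array(u)/2+[220,20],.003,c) for u in((57,35),(89,360))]; print(np.arctan2(-(b-a)[0],(b-a)[1]),a,b)
c=None
a,b=[atz("side",np.array(u)/2.4+[220,270],.003) for u in((566-420,108),(455-420,334))]; print(np.arctan2(-(b-a)[0],(b-a)[1]),a,b)
E
python3 -m handwheel '[{"delta_pos":[0,0,0],"dr":[0,0,2]},{"delta_pos":[0,0,0],"dr":[0.2,-2,2.8]},{"delta_pos":[-0.2,0,0],"dr":[0.4,-4,0]},{"delta_pos":[-0.4,0,0],"dr":[0.5,-5,0]},{"delta_pos":[-0.5,0,0],"dr":[0.5,-5,0]},{"delta_pos":[-0.5,0,0],"dr":[0.4,-5,0]},{"delta_pos":[-0.3,0,0],"dr":[0.2,-4,0]},{"delta_pos":[0,0,0],"dr":[0,0,0]},{"delta_pos":[0,0,0],"dr":[0,0,0]}]'
```

```text
0.0891523717210195 [0.60351391 0.12661007 0.003     ] [0.58590439 0.32360804 0.003     ]
0.09545483406106467 [0.60501159 0.12672586 0.003     ] [0.58629865 0.32216985 0.003     ]
t: 18.45
eef_pos: [0.4708, 0.3219, 0.3006]
ee_rot: [-2.704, 0.003, -1.484]
force: [0.8, 0.3, -2.7]
width: 0.0636
gripper_force: 25.0
```

```bash
cat > go.py <<'E'
from fit import *
import sys
np.set_printoptions(precision=3,suppress=True)
d=float(sys.argv[1])/1e3; s=get_state(); p=[.532,.2199,.09]
Rs=Ro.from_euler("z",p[2])*Ro.from_euler("y",-25,degrees=True)
Rt=Rs*Ro.from_euler("xyz",[np.pi,0,-np.pi/2]); Rn=Ro.from_euler("xyz",s["ee_rot"])
tgt=T(p,[0,0,.0848+d])[0]; e=tgt-s["eef_pos"]
print("units",e/.03,"rot deg",(Rt*Rn.inv()).as_rotvec(degrees=True),"in slot mm",-Rs.inv().apply(e)*1e3,"F",s["force"],"1mm axis units",Rs.apply([0,0,1])/30, "q",s["q"])
E
python3 go.py 140
```

```text
units [-1.17  -3.69  -1.708] rot deg [-0.171  0.081  0.205] in slot mm [ 62.362 107.095  27.469] F [ 0.822  0.272 -2.733] 1mm axis units [-0.014 -0.001  0.03 ] q [ 1.152 -0.048 -0.628  0.521 -0.837 -1.39 ]
```

```bash
python3 -m handwheel '[{"delta_pos":[-0.15,-0.4,0],"dr":[0,0,0.2]},{"delta_pos":[-0.2,-0.7,0],"dr":[0,0,0]},{"delta_pos":[-0.22,-0.8,-0.2],"dr":[0,0,0]},{"delta_pos":[-0.2,-0.8,-0.4],"dr":[0,0,0]},{"delta_pos":[-0.2,-0.6,-0.5],"dr":[0,0,0]},{"delta_pos":[-0.2,-0.39,-0.4],"dr":[0,0,0]},{"delta_pos":[0,0,-0.2],"dr":[0,0,0]},{"delta_pos":[0,0,0],"dr":[0,0,0]},{"delta_pos":[0,0,0],"dr":[0,0,0]}]'; python3 go.py 75
```

```text
t: 19.35
eef_pos: [0.4369, 0.2122, 0.25]
ee_rot: [-2.703, 0.003, -1.482]
force: [-0.0, -0.0, -2.2]
width: 0.0639
gripper_force: 25.0
units [ 0.871  0.049 -1.984] rot deg [-0.176  0.111  0.088] in slot mm [ 1.444  0.889 64.998] F [-0.023 -0.014 -2.235] 1mm axis units [-0.014 -0.001  0.03 ] q [ 1.09  -0.196 -0.883  0.572 -0.718 -1.407]
```

```bash
python3 -m handwheel '[{"delta_pos":[0.12,0.01,-0.3],"dr":[0,0,0]},{"delta_pos":[0.22,0.01,-0.5],"dr":[0,0,0]},{"delta_pos":[0.22,0.01,-0.5],"dr":[0,0,0]},{"delta_pos":[0.2,0.01,-0.44],"dr":[0,0,0]},{"delta_pos":[0.1,0.01,-0.24],"dr":[0,0,0]},{"delta_pos":[0,0,0],"dr":[0,0,0]},{"delta_pos":[0,0,0],"dr":[0,0,0]},{"delta_pos":[0,0,0],"dr":[0,0,0]}]'; python3 go.py 58
python3 - <<'E'
from h import *
w=snap("wrist","wrist8"); a=snap("side","side8"); b=snap("scene","scene8")
o=np.zeros((600,800,3),np.uint8); o[:,:]=0; o[:360,:480]=cv2.resize(w,(480,360)); o[:320,480:]=cv2.resize(a[290:450,220:380],(320,320)); o[320:600,480:]=cv2.resize(b[90:230,240:400],(320,280)); cv2.imwrite("pics/m8.png",o[:,:,::-1])
E
```

```text
t: 20.15
eef_pos: [0.4624, 0.2137, 0.1906]
ee_rot: [-2.703, 0.003, -1.482]
force: [-0.3, 0.1, -1.9]
width: 0.0637
gripper_force: 25.0
units [ 0.262  0.022 -0.519] rot deg [-0.194  0.131  0.053] in slot mm [-0.564  0.051 17.453] F [-0.264  0.073 -1.926] 1mm axis units [-0.014 -0.001  0.03 ] q [ 0.959 -0.081 -0.985  0.755 -0.491 -1.513]
```

View pics/m8.png

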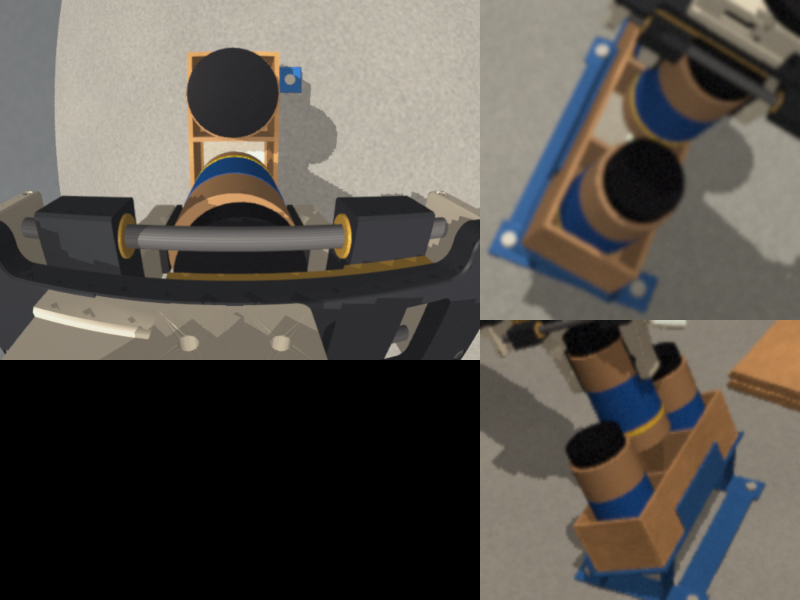

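```bash
python3 -m handwheel '[{"delta_pos":[0.1,0.01,-0.2],"dr":[0,0,0]},{"delta_pos":[0.16,0.01,-0.32],"dr":[0,0,0]},{"delta_pos":[0,0,0],"dr":[0,0,0]},{"delta_pos":[0,0,0],"dr":[0,0,0]}]'; python3 go.py 40
```

```text
t: 20.7
eef_pos: [0.4698, 0.2132, 0.1743]
ee_rot: [-2.704, 0.002, -1.483]
force: [-0.4, 0.7, -1.8]
width: 0.0636
gripper_force: 25.0
units [ 0.266  0.06  -0.52 ] rot deg [-0.117  0.081  0.1  ] in slot mm [-0.754 -1.085 17.573] F [-0.382  0.733 -1.789] 1mm axis units [-0.014 -0.001  0.03 ] q [ 0.906 -0.047 -1.014  0.843 -0.426 -1.565]
```

```bash
cat > kin.py <<'E'
from fit import *
import itertools
D=[([.2881,.3594,.011,-.0003,-1.2241,-.2881],[.6745,0,.2446],[3.1399,-.0002,-1.5709]),
([1.152,-.048,-.628,.521,-.837,-1.39],[.4708,.3219,.3006],[-2.704,.003,-1.484]),
([1.09,-.196,-.883,.572,-.718,-1.407],[.4369,.2122,.25],[-2.703,.003,-1.482]),
([.959,-.081,-.985,.755,-.491,-1.513],[.4624,.2137,.1906],[-2.703,.003,-1.482]),
([.906,-.047,-1.014,.843,-.426,-1.565],[.4698,.2132,.1743],[-2.704,.002,-1.483])]
E_=Ro.from_euler
def fk(k,q,s):
    a,h,L,f,u,w,t,v,ty=k
    R=E_("z",q[0]); p=R.apply([a,0,h]); R=R*E_("y",q[1]); p=p+R.apply([0,0,L]); R=R*E_("y",-q[2])
    p=p+R.apply([f,0,u]); R=R*E_("x",s[0]*q[3]); p=p+R.apply([0,w,0]); R=R*E_("y",-q[4]); p=p+R.apply([t,ty,v]); R=R*E_("x",s[1]*q[5]); return p,R
def off(s):  # constant tool rotation from first datum
    return fk(K0,D[0][0],s)[1].inv()*E_("xyz",D[0][2])
K0=np.array([0,.275,.7,.5,0,-.19,.35,0,0])
def resid(k,s):
    C=off(s); o=[]
    for q,p,r in D:
        P,R=fk(k,q,s); o+=list(P-p)+list(.3*((R*C).inv()*E_("xyz",r)).as_rotvec())
    return np.array(o+list(.002*(k-K0)))
best=min((least_squares(resid,K0,args=(s,)) for s in itertools.product((1,-1),(1,-1))),key=lambda r:r.cost) if 0 else None
c_=[(s,least_squares(resid,K0,args=(s,))) for s in itertools.product((1,-1),(1,-1))]
S,best=min(c_,key=lambda z:z[1].cost); K=best.x; C=off(S)
E
python3 - <<'E'
from kin import *
np.set_printoptions(precision=4,suppress=True)
print([(s,round(b.cost,6)) for s,b in c_]); print(S,K,resid(K,S)[:30].reshape(5,6))
E
```

```text
[((1, 1), np.float64(0.350619)), ((1, -1), np.float64(0.343685)), ((-1, 1), np.float64(1.007777)), ((-1, -1), np.float64(0.0))]
(-1, -1) [-0.0005  0.1976  0.6027  0.4629  0.0009 -0.1909  0.3599  0.0004 -0.0009] [[-0.     -0.     -0.      0.     -0.      0.    ]
 [ 0.      0.     -0.0001 -0.     -0.0001 -0.0001]
 [-0.     -0.      0.0002 -0.      0.     -0.    ]
 [-0.0001  0.0001 -0.0001 -0.     -0.0001  0.0004]
 [ 0.0001 -0.0001  0.     -0.0001 -0.0001  0.0002]]
```

```bash
cat > ik.py <<'E'
from kin import *
lo=np.array([-3.07,-1.43,-1.02,-3.03,-3.05,-3.03]);hi=np.array([3.07,2.12,1.25,1.67,0,3.03])
def target(d,phi,tilt=25,g=.0848):
    p=[.532,.2199,.09]; Rs=E_("z",.09)*E_("y",-tilt,degrees=True)
    o=T(p,[0,0,d/1e3])[0]  # canister origin height along slot axis
    return o+Rs.apply([0,0,g]), Rs*E_("z",phi,degrees=True)*E_("xyz",[np.pi,0,-np.pi/2])
def ik(d,phi,tilt=25,seeds=None,n=12):
    P,Rt=target(d,phi,tilt); rng=np.random.default_rng(0); out=[]
    for s in (seeds if seeds is not None else list(rng.uniform(lo+.05,hi-.05,(n,6)))+[np.array([.906,-.047,-1.0,.843,-.426,-1.565])]):
        def f(q):
            p,R=fk(K,q,S); return np.r_[p-P,.3*((R*C).inv()*Rt).as_rotvec()]
        r=least_squares(f,np.clip(s,lo+.01,hi-.01),bounds=(lo+.004,hi-.004))
        if r.cost<1e-8 and not any(np.allclose(r.x,x,atol=.01) for x in out): out.append(r.x)
    return out
E
python3 - <<'E'
from ik import *
np.set_printoptions(precision=3,suppress=True)
for phi in(0,10,-10,20,-20,30,-30,180,170,190,160,200):
    for tilt in(25,19):
        for d in(0,): 
            for x in ik(d,phi,tilt): print(phi,tilt,d,x)
E
```

```text
0 19 0 [ 0.851  0.11  -0.898  0.635 -0.388 -1.332]
10 19 0 [ 0.851  0.11  -0.898  0.635 -0.388 -1.157]
-10 19 0 [ 0.851  0.11  -0.898  0.635 -0.388 -1.506]
20 19 0 [ 0.851  0.11  -0.898  0.635 -0.388 -0.983]
-20 19 0 [ 0.851  0.11  -0.898  0.635 -0.388 -1.681]
30 19 0 [ 0.851  0.11  -0.898  0.635 -0.388 -0.808]
-30 19 0 [ 0.851  0.11  -0.898  0.635 -0.388 -1.855]
180 19 0 [ 0.851  0.11  -0.898  0.635 -0.388  1.81 ]
170 19 0 [ 0.851  0.11  -0.898  0.635 -0.388  1.635]
190 19 0 [ 0.851  0.11  -0.898  0.635 -0.388  1.984]
160 19 0 [ 0.851  0.11  -0.898  0.635 -0.388  1.461]
200 19 0 [ 0.851  0.11  -0.898  0.635 -0.388  2.159]
```

Run:
```python
from ik import *
np.set_printoptions(precision=3,suppress=True)
s=[np.array([.89,.03,-.97,.74,-.4,-1.44])]
for d in(58,40,30,20,10,0):
    for tilt in(25,24,23,22,21,20):
        x=ik(d,0,tilt,s)
        if x: print(d,tilt,x[0]); break
# with extra sideways tool lean (about slot x) at d=0
for lean in(-6,-3,3,6):
  import ik as M
  o=M.target
  M.target=lambda d,phi,tilt=25:(o(d,phi,tilt)[0],E_("z",.09)*E_("y",-tilt,degrees=True)*E_("x",lean,degrees=True)*E_("xyz",[np.pi,0,-np.pi/2]))
  print(lean,[ (t,M.ik(2,0,t,s)) for t in(25,23)]); M.target=o
```

```text
58 25 [ 0.911 -0.046 -1.008  0.832 -0.431 -1.556]
40 24 [ 0.871 -0.004 -1.008  0.859 -0.388 -1.557]
30 23 [ 0.86   0.022 -0.993  0.833 -0.377 -1.525]
20 23 [ 0.824  0.041 -1.011  0.907 -0.339 -1.571]
10 22 [ 0.817  0.068 -0.994  0.874 -0.33  -1.537]
0 22 [ 0.775  0.086 -1.012  0.967 -0.292 -1.595]
-6 [(25, []), (23, [array([ 0.842,  0.107, -1.002,  1.002, -0.418, -1.693])])]
-3 [(25, []), (23, [])]
3 [(25, []), (23, [])]
6 [(25, []), (23, [])]
```

```bash
cat > go2.py <<'E'
from ik import *
import sys
np.set_printoptions(precision=3,suppress=True)
d,x,tilt=map(float,sys.argv[1:4]); s=get_state()
o=T([.532,.2199,.09],[x/1e3,0,d/1e3])[0]; Rt=E_("z",.09)*E_("y",-tilt,degrees=True); P=o+Rt.apply([0,0,.0848])
Rn=E_("xyz",s["ee_rot"]); C0=E_("xyz",[np.pi,0,-np.pi/2]); Rs=E_("z",.09)*E_("y",-25,degrees=True)
e=P-s["eef_pos"]; cur=s["eef_pos"]+Rn.apply([0,0,.0848])
print("units",e/.03,"rot",(Rt*C0*Rn.inv()).as_rotvec(degrees=True),"canister in slot mm",Rs.inv().apply(cur-T([.532,.2199,.09],[0,0,0])[0])*1e3,"q",s["q"],"F",s["force"])
E
python3 go2.py 62 -1 21.5
```

```text
units [0.085 0.044 0.198] rot [-0.428  3.567  0.103] canister in slot mm [-0.619 -1.002 57.573] q [ 0.906 -0.047 -1.014  0.843 -0.426 -1.565] F [-0.382  0.733 -1.789]
```

```bash
python3 -m handwheel '[{"delta_pos":[0.03,0.02,0.15],"dr":[0,0,0]},{"delta_pos":[0.05,0.02,0.05],"dr":[-0.2,1.2,0]},{"delta_pos":[0,0,0],"dr":[-0.2,1.2,0]},{"delta_pos":[0,0,0],"dr":[0,1.15,0.1]},{"delta_pos":[0,0,0],"dr":[0,0,0]},{"delta_pos":[0,0,0],"dr":[0,0,0]}]'; python3 go2.py 30 -1.5 21.5
```

```text
t: 21.3
eef_pos: [0.4722, 0.2153, 0.1807]
ee_rot: [-2.765, 0.002, -1.48]
force: [-1.0, -0.7, -3.6]
width: 0.0636
gripper_force: 25.0
units [ 0.441  0.012 -0.989] rot [-0.105  0.067 -0.048] canister in slot mm [-0.82   1.003 62.451] q [ 0.951 -0.029 -0.899  0.589 -0.523 -1.349] F [-0.958 -0.692 -3.592]
```

```bash
python3 -m handwheel '[{"delta_pos":[0.08,0,-0.2],"dr":[0,0,0]},{"delta_pos":[0.14,0,-0.3],"dr":[0,0,0]},{"delta_pos":[0.14,0,-0.3],"dr":[0,0,0]},{"delta_pos":[0.08,0,-0.19],"dr":[0,0,0]},{"delta_pos":[0,0,0],"dr":[0,0,0]},{"delta_pos":[0,0,0],"dr":[0,0,0]},{"delta_pos":[0,0,0],"dr":[0,0,0]}]'; python3 go2.py 7 -1.5 21.5
python3 - <<'E'
from h import *
w=snap("wrist","wrist9"); a=snap("side","side9"); b=snap("scene","scene9")
o=np.zeros((600,800,3),np.uint8); o[:360,:480]=cv2.resize(w,(480,360)); o[:320,480:]=cv2.resize(a[290:450,220:380],(320,320)); o[320:600,480:]=cv2.resize(b[90:230,240:400],(320,280)); cv2.imwrite("pics/m9.png",o[:,:,::-1])
E
```

```text
t: 22.0
eef_pos: [0.4855, 0.2149, 0.1508]
ee_rot: [-2.766, 0.001, -1.48]
force: [0.4, -0.3, -1.7]
width: 0.0638
gripper_force: 25.0
units [ 0.32   0.057 -0.685] rot [-0.072  0.041 -0.028] canister in slot mm [-1.55  -0.721 29.739] q [ 0.884  0.032 -0.948  0.71  -0.412 -1.425] F [ 0.387 -0.254 -1.708]
```

View pics/m9.png

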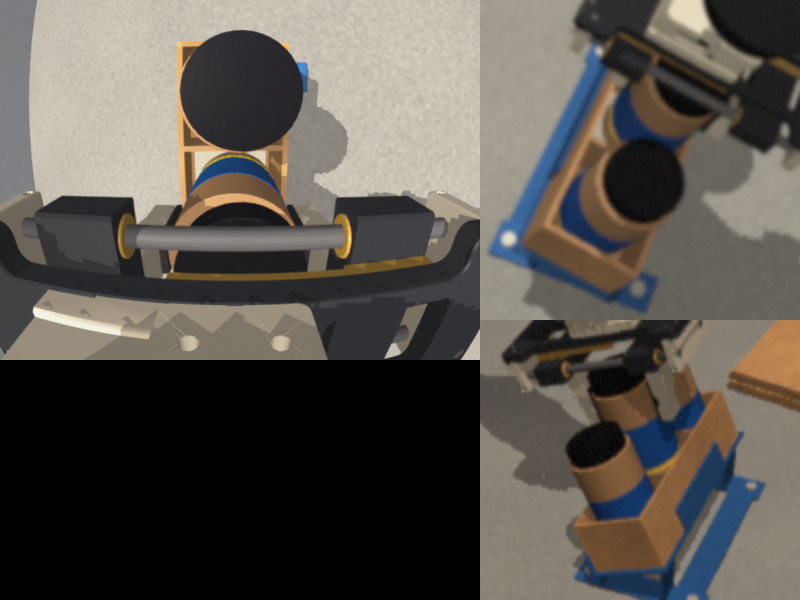

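```bash
python3 -m handwheel '[{"delta_pos":[0.07,0.02,-0.15],"dr":[0,0,0]},{"delta_pos":[0.1,0.02,-0.2],"dr":[0,0,0]},{"delta_pos":[0.09,0.02,-0.2],"dr":[0,0,0]},{"delta_pos":[0.06,0,-0.13],"dr":[0,0,0]},{"delta_pos":[0,0,0],"dr":[0,0,0]},{"delta_pos":[0,0,0],"dr":[0,0,0]},{"delta_pos":[0,0,0],"dr":[0,0,0]}]'; python3 go2.py 2.5 -1.5 21.5
```

```text
t: 22.85
eef_pos: [0.495, 0.2167, 0.1303]
ee_rot: [-2.766, 0.001, -1.48]
force: [-0.3, 0.7, -2.2]
width: 0.064
gripper_force: 25.0
units [ 0.064  0.001 -0.137] rot [-0.068  0.032 -0.032] canister in slot mm [-1.44   0.238  7.029] q [ 0.82   0.076 -0.985  0.85  -0.331 -1.516] F [-0.348  0.66  -2.242]
```

```bash
python3 -m handwheel '[{"delta_pos":[0.02,0,-0.05],"dr":[0,0,0]},{"delta_pos":[0.02,0,-0.05],"dr":[0,0,0]},{"delta_pos":[0.02,0,-0.04],"dr":[0,0,0]},{"delta_pos":[0,0,0],"dr":[0,0,0]},{"delta_pos":[0,0,0],"dr":[0,0,0]},{"delta_pos":[0,0,0],"dr":[0,0,0]}]'; python3 go2.py 1.5 -1.5 21.5
```

```text
t: 23.45
eef_pos: [0.4968, 0.2165, 0.1259]
ee_rot: [-2.766, 0.001, -1.48]
force: [-0.5, 0.1, -1.9]
width: 0.0638
gripper_force: 25.0
units [ 0.02   0.008 -0.02 ] rot [-0.049  0.018 -0.027] canister in slot mm [-1.767 -0.114  2.309] q [ 0.802  0.085 -0.995  0.89  -0.313 -1.542] F [-0.491  0.087 -1.95 ]
```

```bash
for i in 1; do python3 -m handwheel '[{"delta_pos":[0.015,0,-0.03],"dr":[0,0,0]},{"delta_pos":[0,0,0],"dr":[0,0,0]},{"delta_pos":[0,0,0],"dr":[0,0,0]}]'; done; python3 go2.py 1 -1.5 21.5;  python3 -m handwheel '[{"delta_pos":[0.015,0,-0.03],"dr":[0,0,0]},{"delta_pos":[0,0,0],"dr":[0,0,0]},{"delta_pos":[0,0,0],"dr":[0,0,0]}]'; python3 go2.py 1 -1.5 21.5
```

```text
t: 23.75
eef_pos: [0.4973, 0.2167, 0.1252]
ee_rot: [-2.766, 0.001, -1.48]
force: [-3.0, -0.3, 1.5]
width: 0.0634
gripper_force: 25.0
units [ 0.011  0.005 -0.013] rot [-0.071  0.038 -0.036] canister in slot mm [-1.569  0.006  1.49 ] q [ 0.798  0.086 -0.996  0.899 -0.309 -1.547] F [-3.042 -0.286  1.545]
t: 24.05
eef_pos: [0.4973, 0.2167, 0.1247]
ee_rot: [-2.765, 0.002, -1.479]
force: [-17.6, -1.4, 14.5]
width: 0.0639
gripper_force: 25.0
units [0.011 0.003 0.002] rot [-0.101  0.071 -0.078] canister in slot mm [-1.718  0.116  1.086] q [ 0.795  0.086 -0.999  0.908 -0.305 -1.553] F [-17.649  -1.442  14.493]
```

```bash
python3 -m handwheel '[{"delta_pos":[-0.01,0,0.02],"dr":[0,0,0]},{"delta_pos":[0,0,0],"dr":[0,0,0]},{"delta_pos":[0,0,0],"dr":[0,0,0]}]' ; python3 -m handwheel '[{"delta_pos":[0,0,0],"dr":[0,0,0]},{"delta_pos":[0,0,0],"dr":[0,0,0]},{"delta_pos":[0,0,0],"dr":[0,0,0]},{"delta_pos":[0,0,0],"dr":[0,0,0]},{"delta_pos":[0,0,0],"dr":[0,0,0]}]' -0.64; python3 -m handwheel '[{"delta_pos":[0,0,0],"dr":[0,0,0]},{"delta_pos":[0,0,0],"dr":[0,0,0]},{"delta_pos":[0,0,0],"dr":[0,0,0]},{"delta_pos":[0,0,0],"dr":[0,0,0]},{"delta_pos":[0,0,0],"dr":[0,0,0]}]' -1
python3 - <<'E'
from ik import *
q=list(get_state()["q"]); print(np.round(q,3),get_state()["force"])
E
```

```text
t: 24.35
eef_pos: [0.4973, 0.2167, 0.1249]
ee_rot: [-2.766, 0.001, -1.48]
force: [-7.7, -0.4, 6.8]
width: 0.0636
gripper_force: 25.0
t: 24.85
eef_pos: [0.4974, 0.2165, 0.1246]
ee_rot: [-2.766, 0.001, -1.48]
force: [-0.4, 0.0, -1.4]
width: 0.0719
gripper_force: 0.4
t: 25.35
eef_pos: [0.4975, 0.2166, 0.1248]
ee_rot: [-2.766, 0.001, -1.48]
force: [0.0, 0.0, -1.0]
width: 0.0873
gripper_force: 0.0
[ 0.797  0.087 -0.997  0.902 -0.308 -1.549] [ 0.03514798  0.0048493  -1.02606087]
```

```bash
python3 -m handwheel '[{"delta_pos":[-0.12,-0.01,0.27],"dr":[0,0,0]},{"delta_pos":[-0.16,-0.015,0.36],"dr":[0,0,0]},{"delta_pos":[-0.16,-0.015,0.36],"dr":[0,0,0]},{"delta_pos":[-0.16,-0.015,0.36],"dr":[0,0,0]},{"delta_pos":[-0.2,-0.02,0.45],"dr":[0,0,0]},{"delta_pos":[-0.2,-0.02,0.45],"dr":[0,0,0]},{"delta_pos":[-0.2,-0.02,0.6],"dr":[0,0,0]},{"delta_pos":[-0.1,-0.02,0.8],"dr":[0,0,0]},{"delta_pos":[0,0.5,0.8],"dr":[0,0,0]},{"delta_pos":[0,0.8,0.5],"dr":[0,0,0]}]'; python3 -m handwheel '[{"delta_pos":[0,0.9,0],"dr":[0,0,0]},{"delta_pos":[0,0.5,0],"dr":[0,0,0]},{"delta_pos":[0,0,0],"dr":[0,0,0]},{"delta_pos":[0,0,0],"dr":[0,0,0]},{"delta_pos":[0,0,0],"dr":[0,0,0]}]'
python3 - <<'E'
from fit import *
np.set_printoptions(precision=4,suppress=True)
p=[.532,.2199,.09]; o=np.zeros((600,800,3),np.uint8); a=np.linspace(0,6.28,40)
C={k:calibration(k) for k in("wrist","side","scene")}
w,s,b=[snap(k,k+"10") for k in("wrist","side","scene")]
for f,k in((w,"wrist"),(s,"side")):
    for y in(-.076,0,.076):
        P=T(p,np.c_[.0285*np.cos(a),y+.0285*np.sin(a),.127+0*a]); cv2.polylines(f,[np.int32([proj(k,q,C[k]) for q in P])],True,(0,255,255),1)
o[:360,:480]=cv2.resize(w,(480,360)); o[:320,480:]=cv2.resize(s[290:450,220:380],(320,320)); o[320:600,480:]=cv2.resize(b[90:230,240:400],(320,280)); cv2.imwrite("pics/m10.png",o[:,:,::-1])
for k in C:
    for m in mark_of(k,"canister")[:3]+mark_of(k,"packed_a")[:3]: print(k,round(m["conf"],2),atz(k,m["location"],.046,C[k]))
E
```

```text
t: 26.35
eef_pos: [0.4583, 0.2517, 0.2754]
ee_rot: [-2.765, 0.003, -1.481]
force: [0.6, 0.5, -0.4]
width: 0.0875
gripper_force: 0.0
t: 26.85
eef_pos: [0.4582, 0.2925, 0.2726]
ee_rot: [-2.767, -0.0, -1.481]
force: [0.4, -0.2, -0.4]
width: 0.0875
gripper_force: 0.0
wrist 0.67 [0.5355 0.1415 0.046 ]
wrist 0.65 [0.5236 0.2929 0.046 ]
wrist 0.58 [0.5381 0.1457 0.046 ]
side 0.93 [0.5306 0.2204 0.046 ]
side 0.32 [ 0.716  -0.0452  0.046 ]
scene 0.62 [0.5314 0.217  0.046 ]
scene 0.78 [0.5403 0.1507 0.046 ]
```

View pics/m10.png

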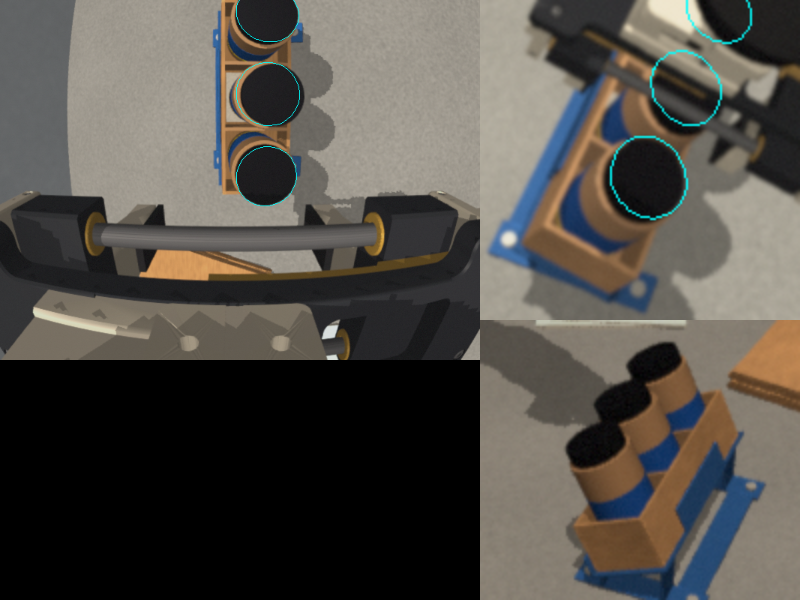

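The canister stands in the middle cell with its lid flush, leaning slightly downhill within the 4 mm clearance. The neighbouring canisters haven't moved, so I'm handing the job in.

```bash
python3 -c "from station import *; print(job_done())"
```

```text
the job is handed in; nothing more can be done
None
```

The lid is fully down on the canister, and the closed canister stands released in the free middle cell; the job is handed in, but the station returned no verdict.

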